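# Sort the music-box counter stock into its display places

### The arm

A 7-joint arm with a two-finger parallel gripper is mounted at the origin on the work surface. World frame = base frame: x ahead of the robot, y to its left, z up, the work surface at z = 0. Lengths are in mm, angles in rad, forces in N, time in s.
With the tool pointing down it reaches from about 350 to 775 mm from the base axis. Payload 3.1 kg.
Tool frame: the origin (TCP) lies midway between the tips of the shut fingers; the grasp point (between the pads) lies 19 mm behind it; z points along the fingers, y is the line along which they close (so a half turn about z gives the same grasp; the last joint's range is limited). The gripper opens to 85 mm and grips with 20 to 120 N. Pads are 22 mm wide; open, the fingers measure 114 mm over their backs; the gripper's body (76 mm by 85 mm) begins 54 mm behind the grasp point. The pads swing forward as they close: fully open they stand 13 mm farther back than shut.
Start: joints at [1.149, 0.311, 0.014, 1.512, -0.004, 1.319, -0.027], TCP at [203.937, -510.811, 198.104] pointing down, gripper open.
Joint ranges: [-2.7, 2.7], [-0.3, 1.91], [-1.27, 1.3], [0.12, 2.57], [-1.44, 4.58], [0.2, 2.03], [-3.05, 3.05]. Speed limits (rad/s): [2.79, 2.79, 3.14, 3.14, 3.14, 3.14, 3.14].

### API

Orientations are given as a unit quaternion [x, y, z, w].
In Python, from bench import ctrl gives the robot as it stands. The module is installed in compiled form; this text tells all that it offers.
- The arm moves only by the tool apply_moves, never from a script. Its argument "commands" is one flat list of numbers, 7 for each row, row after row: the shift along the tool's x, y, z normalised to -1 to 1, where 1 is 1000 mm, then the turn, a rotation vector about the tool's x, y, z normalised to -1 to 1, where 1 is pi rad, then the opening, from 0 (shut) to 1 (fully open). In form: [x, y, z, ax, ay, az, fingers, x, y, z, ax, ay, az, fingers, ...]. A call has 1 to 12 rows; each row is the pose to reach, as a shift and turn from the pose commanded when the call began, along the tool's axes at that moment, turning the shorter way round; what a row does not reach only later rows make up. A row lasts 1/10 s, in which the tool goes at most 50 mm and 8.59 degrees, less where a joint would pass 70% of its speed; a pose out of reach is approached as far as the arm can. A call with a number of a shift or a turn outside -1 to 1 is refused whole. A call with a gripper value outside its range is refused whole. The fingers move at their own pace and stop on an object; the grip force is fixed at half the most. Time passes only in rows, so rows that repeat a pose let the fingers close. It gives the time, the measured TCP pose, the force, the opening and the grip force at its end, in the units of the state.
- ctrl.get_state(): the state, without advancing time (a new reading comes with each control period).
- ctrl.camera(name): name is "scene" or "top"; returns the picture (420x560x3 uint8, blue, green, red); there is no depth.
- ctrl.camera_info(name): a dict with "camera_matrix" (3x3 intrinsics, pixels), "extrinsics" (4x4, takes a point from world to camera coordinates). Camera axes: x right, y down, z forward; pixel columns grow to the right and rows downward; lengths in mm; the calibration is good to about 2 mm. A picture is of the moment at which its call begins. camera_info takes no time and is no camera call.
- ctrl.finish_job(): hands the job in; it is judged then, once.
Trained networks look in the newest picture that a camera, given by its name, has taken for a name from the list of things; names that differ only in an ending like _2 or _b are one class to them, and where a whole thing is asked for, a point or a joint stands for the part that bears it (a point fixed in the world has none). Each returns a list of dicts, best first, with "p" (0 to 1); they miss things now and then, are a little off and sometimes report something else, mostly with a low value. They report only what shows in the picture. A call takes as long as a camera call.
- ctrl.look_for(camera, label): "position" ([x, y, z] in mm, in world coordinates, good to about 4 mm: the middle of the surface that is visible of it).
- ctrl.pinpoint(camera, label): "position" ([x, y, z] in mm, in world coordinates, good to about 4 mm: a listed point, or the origin of a listed thing).
The state is a dict: "clock": time; "joints": joint angles; "joint_vel": joint speeds; "effort": joint torques, N m; "eef_pos": TCP position; "tool_rot": TCP orientation; "wrist_force": force on the tool from outside, world axes, zero at the start; "ft_torque": the same for the moment, N m; "finger_gap": finger opening in mm; "gripper_force": force on a finger pad.
Only numpy, scipy, OpenCV 4.12 (cv2) and the standard library are available. Lean on these libraries where they do the work, as an engineer would, in place of code of your own. Each camera call takes 0.05 s, during which the arm holds its last target. There are 200 camera calls.

### The job

Put the mixed pieces on the counter back where each kind belongs: one brass finial in each bay of the two-bay tray, the pine sleigh in the undivided oblong tray, the silver trinket box in the square tray, and the porcelain swan in the middle of the brass turntable. Each must stand upright, flat on the floor of its tray or on the turntable; set the pieces down gently, never drop or toss them.

Things in the scene. Friction and masses are not known exactly. Their poses are not given: they have to be found in the camera images.
- finial_tall: Loose. Tall round brass finial standing upright, 80 mm high, about 120 g: foot 38 mm across, 7 mm high; narrow neck; cylindrical bulb 28 mm across from 23 to 46 mm above the underside (grip here, from any side); thin spire above. Origin: centre of its underside, z up. 
- finial_short: Loose. Short round brass finial standing upright, 58 mm high, about 120 g: foot 38 mm across, 7 mm high; cylindrical bulb 32 mm across from 22 to 46 mm above the underside (grip here, from any side); blunt dome on top, no spire. Origin: centre of its underside, z up. 
- swan: Loose. Ivory porcelain swan, upright, about 140 g, 75 mm high, 80 mm long along x (slender neck and head at -x), 36 mm wide along y over the flat faces of its folded wings. These span x -19 to +31 mm, heights 18 to 44 mm: grip across y, straight above the origin. Foot 56 x 30 mm. Origin: underside, 2 mm to -x of the foot's middle, z up.
- sleigh: Loose. Pine sleigh music box on two runners, about 120 g: 86 mm long along x (runners curl up at -x, seat back 54 mm high at +x), 38 mm wide along y. Flat side boards span x -28 to +32 mm, heights 14 to 44 mm: grip across y straight above the origin. Origin: centre of its underside, z up. 
- trinket_box: Loose. Silver-plated trinket box on four little feet, lid fixed shut, about 180 g: 52 mm along x, 42 mm along y, 40 mm high, plus a small ball knob up to 51 mm. Grip across y at heights 15 to 38 mm. Origin: centre of its underside, z up. 
- finial_tray: Fixed. Dark wooden tray, grey lining, in two equal bays: outside 84 mm along x, 150 mm along y, walls 5 mm thick, 14 mm high, floor 5 mm above the table. One 5 mm divider across the middle; bay centres at y = +36 and -36 mm, x = 0; each bay 74 x 67 mm inside. Origin: centre of its underside, z up. 
- sleigh_tray: Fixed. Dark wooden oblong tray, grey lining, no divider: outside 130 mm along x, 84 mm along y (inside 120 x 74 mm), walls 5 mm thick, 14 mm high, floor 5 mm above the table. The sleigh stands in it lengthwise along x, either way round. Origin: centre of its underside, z up. 
- square_tray: Fixed. Dark wooden square tray, grey lining: outside 92 x 92 mm (inside 82 x 82 mm), walls 5 mm thick, 14 mm high, floor 5 mm above the table. Origin: centre of its underside, z up. 
- turntable: Fixed, does not turn. Round brass turntable: base 120 mm across, flat top disc 110 mm across, top 26 mm above the table; a short lever with a black tip at its side reaches 95 mm from the axis, 25 mm high. Origin: on its axis at the table surface, z up. (Unlisted small bystanders, up to 66 mm high, stand among the things: travel 0.15 m or more above the table.)

How it is judged (in metres and radians):
At the end, for the whole second after the job is handed in: One finial in each bay of the two-bay tray (either in either), sleigh in the oblong tray, trinket box in the square tray, each flat on the floor (4 mm); swan on the turntable within 15 mm of its centre; all upright within 0.12 rad, released and at rest (0.02 m/s) (((x of finial_tall in the frame of finial_tray between -0.021 and 0.021 m and y of finial_tall in the frame of finial_tray between 0.019 and 0.054 m and x of finial_short in the frame of finial_tray between -0.021 and 0.021 m and y of finial_short in the frame of finial_tray between -0.054 and -0.019 m) or (x of finial_tall in the frame of finial_tray between -0.021 and 0.021 m and y of finial_tall in the frame of finial_tray between -0.054 and -0.019 m and x of finial_short in the frame of finial_tray between -0.021 and 0.021 m and y of finial_short in the frame of finial_tray between 0.019 and 0.054 m)) and z of finial_tall in the frame of finial_tray between 0.001 and 0.009 m and z of finial_short in the frame of finial_tray between 0.001 and 0.009 m and x of sleigh in the frame of sleigh_tray between -0.027 and 0.027 m and y of sleigh in the frame of sleigh_tray between -0.024 and 0.024 m and z of sleigh in the frame of sleigh_tray between 0.001 and 0.009 m and x of trinket_box in the frame of square_tray between -0.024 and 0.024 m and y of trinket_box in the frame of square_tray between -0.024 and 0.024 m and z of trinket_box in the frame of square_tray between 0.001 and 0.009 m and horizontal distance between swan and turntable below 0.015 m and z of swan in the frame of turntable between 0.022 and 0.03 m and angle between each of finial_tall, finial_short, swan, sleigh, trinket_box's own z axis and vertical below 0.12 rad and linear speed of each of finial_tall, finial_short, swan, sleigh, trinket_box below 0.02 m/s); the robot touches nothing.
It fails at once if the finial tall is dropped or thrown (moves faster than 0.6 m/s while no finger touches it) (contact force between finial_tall and the fingers below 0.05 N and linear speed of finial_tall above 0.6 m/s).
It fails at once if the finial short is dropped or thrown (moves faster than 0.6 m/s while no finger touches it) (contact force between finial_short and the fingers below 0.05 N and linear speed of finial_short above 0.6 m/s).
It fails at once if the swan is dropped or thrown (moves faster than 0.6 m/s while no finger touches it) (contact force between swan and the fingers below 0.05 N and linear speed of swan above 0.6 m/s).
It fails at once if the sleigh is dropped or thrown (moves faster than 0.6 m/s while no finger touches it) (contact force between sleigh and the fingers below 0.05 N and linear speed of sleigh above 0.6 m/s).
It fails at once if the trinket box is dropped or thrown (moves faster than 0.6 m/s while no finger touches it) (contact force between trinket_box and the fingers below 0.05 N and linear speed of trinket_box above 0.6 m/s).
It also fails if it takes over 125 s, if anything falls off the work surface, if the arm or the gripper's body presses on something with over 40 N, if the wrist force passes 120 N, or if a joint passes its speed limit or range.

## Working session

There is one attempt and no reset: what is moved stays moved. The work goes in short steps, Python scripts to look and compute and a tool call to move; the robot and the scene stay as the last step left them, time stands still between calls to the robot, and variables do not carry over. Pictures are saved under pics/ and viewed, at most 14 in all, crops included, and the job is handed in when it is done.

Besides the shell and the picture viewer there is one more tool, called after "Call:" by a JSON object that holds its "method" and its "body", one argument or row to a line. apply_moves: Moves the arm, as the interface text tells. Scaled input: -1 to 1 covers 1000 mm each way for a shift and pi rad each way for a turn. Its arguments: {"type":"object","properties":{"commands":{"type":"array","items":{"type":"number"}}},"required":["commands"]}

```bash
mkdir -p pics; cat > h.py <<'E'
from bench import ctrl
import cv2, numpy as np
from scipy.spatial.transform import Rotation as R
def info(c):
    i=ctrl.camera_info(c); return np.array(i["camera_matrix"]),np.array(i["extrinsics"])
def proj(c,p):
    K,E=info(c); q=E[:3,:3]@np.array(p,float)+E[:3,3]; q=K@q; return q[:2]/q[2]
def ray(c,uv,z):
    K,E=info(c); d=E[:3,:3].T@np.linalg.inv(K)@[uv[0],uv[1],1]; o=-E[:3,:3].T@E[:3,3]
    return o+d*(z-o[2])/d[2]
names="finial_tall finial_short swan sleigh trinket_box finial_tray sleigh_tray square_tray turntable".split()
E
python3 - <<'E'
from h import *
s=ctrl.get_state(); print(s["clock"],s["eef_pos"],s["tool_rot"],s["finger_gap"])
for c in("scene","top"):
    cv2.imwrite(f"pics/{c}0.png",ctrl.camera(c)); K,E=info(c); print(c,(-E[:3,:3].T@E[:3,3]).round(), E[2,:3].round(2),K[0,0])
    for n in names:
        print(c,n,[(np.round(d["position"]).tolist(),round(d["p"],2),proj(c,d["position"]).round().tolist()) for d in ctrl.pinpoint(c,n)[:3]])
print(ctrl.get_state()["clock"])
E
```

```text
0.0 [ 203.61557673 -510.02987867  197.0048589 ] [ 9.82015507e-01  1.88796455e-01 -2.61157439e-04 -1.17194454e-03] 85.36299728655622
scene [1292.  583.  756.] [-0.65 -0.49 -0.58] 540.8789792151772
scene finial_tall [([458.0, 145.0, 2.0], 0.78, [353.0, 233.0])]
scene finial_short [([459.0, -141.0, -3.0], 0.88, [253.0, 192.0])]
scene swan [([454.0, 17.0, -4.0], 0.8, [306.0, 214.0])]
scene sleigh []
scene trinket_box [([386.0, 254.0, -4.0], 0.67, [412.0, 237.0])]
scene finial_tray [([613.0, -103.0, 0.0], 0.89, [222.0, 227.0])]
scene sleigh_tray [([503.0, 402.0, 1.0], 0.56, [456.0, 296.0])]
scene square_tray [([484.0, -418.0, -2.0], 0.72, [168.0, 161.0])]
scene turntable [([616.0, 122.0, 2.0], 0.8, [303.0, 268.0]), ([454.0, 10.0, -4.0], 0.72, [304.0, 213.0])]
top [ 320.   12. 1157.] [ 0.16 -0.02 -0.99] 497.5526324684558
top finial_tall [([458.0, 142.0, -3.0], 0.49, [222.0, 222.0])]
top finial_short [([458.0, 11.0, 2.0], 0.57, [278.0, 220.0]), ([464.0, -144.0, 0.0], 0.48, [344.0, 217.0])]
top swan [([458.0, 14.0, -2.0], 0.59, [277.0, 220.0])]
top sleigh [([394.0, -251.0, 2.0], 0.63, [391.0, 245.0])]
top trinket_box [([387.0, 258.0, 4.0], 0.69, [172.0, 253.0])]
top finial_tray [([614.0, -105.0, 6.0], 0.77, [325.0, 154.0])]
top sleigh_tray [([502.0, 400.0, -2.0], 0.75, [111.0, 206.0])]
top square_tray [([479.0, -414.0, 1.0], 0.63, [458.0, 207.0]), ([393.0, -253.0, -1.0], 0.5, [392.0, 245.0])]
top turntable [([621.0, 120.0, -2.0], 0.93, [231.0, 154.0])]
1.0
```

```bash
python3 - <<'E'
from h import *
a=cv2.imread("pics/top0.png")[110:310,60:520]; cv2.imwrite("pics/topc.png",cv2.resize(a,(800,348),interpolation=cv2.INTER_CUBIC))
b=cv2.imread("pics/scene0.png")[120:345,120:500]; cv2.imwrite("pics/scenec.png",cv2.resize(b,(800,474),interpolation=cv2.INTER_CUBIC))
E
```

```text
(no output)
```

View pics/topc.png

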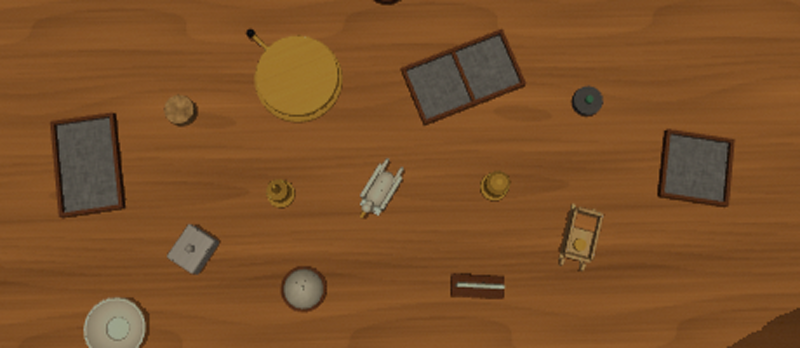

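View pics/scenec.png

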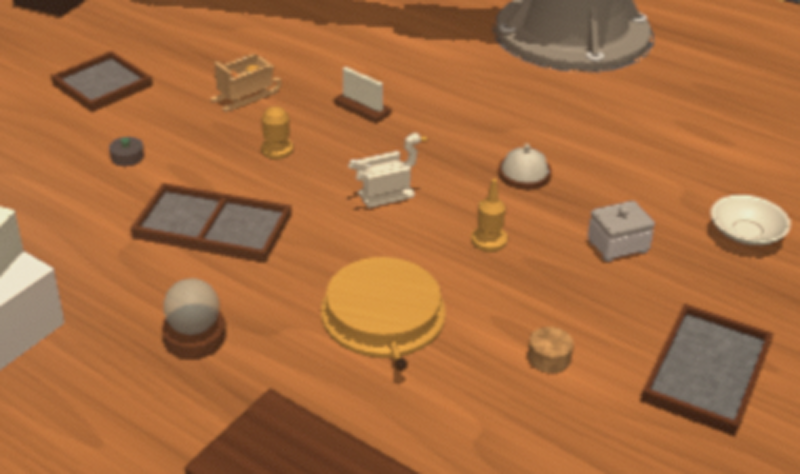

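The top crop shows the trays at left (88,165), centre right (463,77) and right (697,167), and the turntable at (298,77). The finials are at (280,192) and (495,185), the swan at (382,188), the sleigh at (581,236) and the box at (193,248). The scene crop agrees with this; there are also bystanders such as a bell, bowl, globe, cork, inkwell and card holder. Next I zoom in for the yaws.

```bash
python3 - <<'E'
from h import *
t=cv2.imread("pics/top0.png"); s=cv2.imread("pics/scene0.png")
def cr(im,x,y,w=22,k=6): 
    return cv2.resize(im[y-w:y+w,x-w:x+w],None,fx=k,fy=k,interpolation=cv2.INTER_CUBIC)
row1=np.hstack([cr(t,280,217),cr(t,393,247),cr(t,171,253)])
row2=np.hstack([cr(s,305,202),cr(s,237,158),cr(s,414,229)])
cv2.imwrite("pics/zoom.png",np.vstack([row1,row2])); print(row1.shape)
# trays: dark wood+grey lining by segmentation: grey lining (low saturation) in top view, floor z=5
hsv=cv2.cvtColor(t,cv2.COLOR_BGR2HSV)
m=((hsv[...,1]<70)&(hsv[...,2]<140)&(hsv[...,2]>40)).astype(np.uint8)
cs,_=cv2.findContours(m,cv2.RETR_EXTERNAL,cv2.CHAIN_APPROX_NONE)
for c in cs:
    if cv2.contourArea(c)<120: continue
    W=np.array([ray("top",p[0],5)[:2] for p in c],np.float32); print(cv2.contourArea(c),cv2.minAreaRect(W))
# turntable
m=cv2.inRange(hsv,(15,120,120),(35,255,255)); cs,_=cv2.findContours(m,cv2.RETR_EXTERNAL,cv2.CHAIN_APPROX_NONE)
for c in cs:
    if cv2.contourArea(c)>30:
        W=np.array([ray("top",p[0],26)[:2] for p in c],np.float32); print("brass",cv2.contourArea(c),cv2.minEnclosingCircle(W),cv2.fitEllipse(W))
E
```

```text
(264, 792, 3)
1129.5 ((62.9488410949707, -1.1255264282226562), (199.60321044921875, 88.30209350585938), 88.34190368652344)
347.5 ((332.98211669921875, 114.70732116699219), (45.71284103393555, 47.685787200927734), 89.327880859375)
439.5 ((387.69140625, 260.00146484375), (47.11012268066406, 53.13386535644531), 56.17143630981445)
1046.0 ((481.7352294921875, -418.17181396484375), (78.5685806274414, 79.55306243896484), 79.79693603515625)
1451.0 ((504.8362731933594, 402.5989074707031), (118.45214080810547, 70.68517303466797), 7.0715718269348145)
180.5 ((577.4134521484375, -275.6188049316406), (35.7974967956543, 36.793827056884766), 86.68975067138672)
765.5 ((602.6620483398438, -72.67707824707031), (72.18023681640625, 65.80854797363281), 20.531017303466797)
752.5 ((628.096923828125, -140.64968872070312), (72.26408386230469, 65.45509338378906), 20.611989974975586)
276.0 ((760.7708740234375, -5.260068893432617), (48.55514144897461, 45.75090026855469), 88.82360076904297)
1288.5 ((884.1299438476562, -206.41961669921875), (174.07228088378906, 147.2489776611328), 88.80614471435547)
brass 172.0 ((
[... 680 characters left out ...]
9375)
brass 1953.0 ((621.91259765625, 125.51232147216797), 71.15043640136719) ((615.0720825195312, 119.76946258544922), (114.52813720703125, 128.17649841308594), 129.75660705566406)
brass 1563.0 ((527.3511962890625, 627.000732421875), 176.88999938964844) ((568.5386962890625, 626.7352294921875), (45.13169479370117, 443.6902770996094), 91.61148834228516)
brass 131.0 ((889.903564453125, 361.9029541015625), 37.888450622558594) ((890.6240844726562, 361.3535461425781), (17.317607879638672, 79.99657440185547), 3.3887486457824707)
brass 361.0 ((905.220458984375, 351.6434020996094), 52.723358154296875) ((912.6676025390625, 344.2382507324219), (51.65789031982422, 93.75572204589844), 161.4491424560547)
```

View pics/zoom.png

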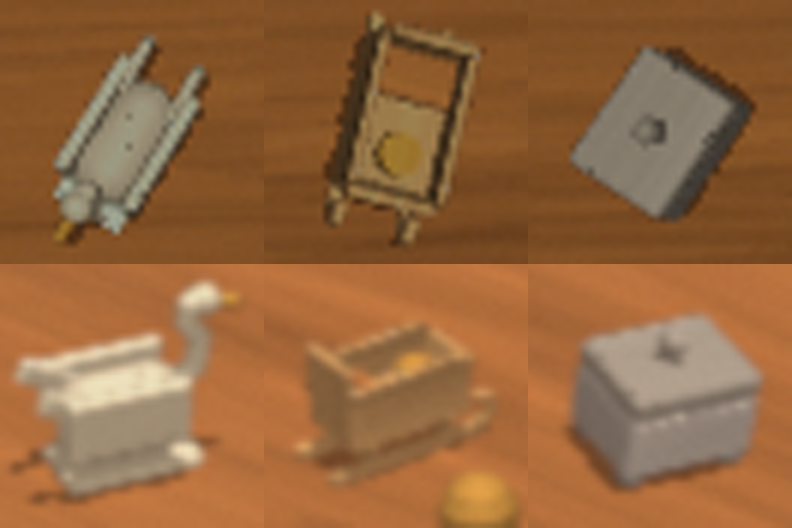

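The zoom shows the swan's head at lower left (80,205) and its tail at upper right (178,55). The sleigh's seat back is at the top (160,35), with its runners' curls at the bottom. The box's long side runs lower left. Next: positions and yaws from these pixels.

```bash
cat >> h.py <<'E'
def tri(pix):
    A=[];b=[]
    for c,uv in pix:
        K,E=info(c); P=K@E[:3]
        for i in (0,1): r=P[i]-uv[i]*P[2]; A.append(r[:3]); b.append(-r[3])
    return np.linalg.lstsq(np.array(A),np.array(b),rcond=None)[0]
E
python3 - <<'E'
from h import *
C={"t":{"swan":(280,217),"sleigh":(393,247),"box":(171,253)},"s":{"swan":(305,202),"sleigh":(237,158),"box":(414,229)}}
def px(v,o,u): c=C[v][o]; return np.array([c[0]-22+(u[0]+.5)/6-.5,c[1]-22+(u[1]+.5)/6-.5])
def dirn(o,a,b,z):
    d=ray("top",px("t",o,b),z)-ray("top",px("t",o,a),z); return np.degrees(np.arctan2(d[1],d[0])).round(1),np.linalg.norm(d).round(1)
print("swan +x yaw",dirn("swan",(60,165),(152,40),44),dirn("swan",(112,230),(202,70),44),dirn("swan",(65,230),(178,55),55))
print("swan rim ctr z44",np.mean([ray("top",px("t","swan",u),44) for u in[(60,165),(152,40),(112,230),(202,70)]],0))
print("swan foot scene",ray("scene",px("s","swan",(125,215)),3), "beak tri",tri([("top",px("t","swan",(65,230))),("scene",px("s","swan",(232,34)))]))
S=[(114,25),(211,48),(174,208),(81,188)]
print("sleigh yaw",dirn("sleigh",S[3],S[0],44),dirn("sleigh",S[2],S[1],44),dirn("sleigh",(70,205),S[0],40),"width",dirn("sleigh",S[1],S[0],44))
cs=np.mean([ray("top",px("t","sleigh",u),44) for u in S],0); print(cs, tri([("top",px("t","sleigh",np.mean(S,0))),("scene",px("s","sleigh",np.mean([(46,84),(161,64),(206,94),(86,129)],0)))]))
B=[(122,48),(44,157),(137,215)]
print("box yaw",dirn("box",B[1],B[0],40),"y side",dirn("box",B[2],B[1],40), (ray("top",px("t","box",B[0]),40)+ray("top",px("t","box",B[2]),40))/2)
print("knob tri",tri([("top",px("t","box",(122,130))),("scene",px("s","box",(140,84)))]))
# finials & trays & turntable: triangulate network points (project to pixel, join views)
for n in names:
    a=ctrl.pinpoint("scene",n);b=ctrl.pinpoint("top",n)
    print(n,[np.round(d["position"],0) for d in a[:1]+b[:2]])
s=ctrl.get_state(); print(R.from_quat(s["tool_rot"]).as_matrix().round(3),s["clock"])
# two-view heights: finial tall tip etc by look_for
for n in ("finial_tall","finial_short","turntable","finial_tray","sleigh_tray","square_tray"):
    a=ctrl.look_for("scene",n)[:1];b=ctrl.look_for("top",n)[:1]; print(n,[np.round(d["position"],0) for d in a+b])
E
```

```text
swan +x yaw (np.float64(-37.4), np.float64(58.7)) (np.float64(-30.6), np.float64(69.3)) (np.float64(-34.0), np.float64(77.8))
swan rim ctr z44 [463.5576518    7.61423658  44.        ]
swan foot scene [470.62735658  20.51530347   3.        ] beak tri [422.32316994  33.89717424  66.03255102]
sleigh yaw (np.float64(-14.7), np.float64(62.6)) (np.float64(-16.5), np.float64(61.8)) (np.float64(-16.9), np.float64(70.0)) width (np.float64(75.2), np.float64(37.2))
[ 393.20465044 -249.13069499   44.        ] [ 393.53961706 -249.73549177   44.13506093]
box yaw (np.float64(-35.5), np.float64(48.8)) y side (np.float64(57.3), np.float64(41.1)) [386.92225719 253.1747204   40.        ]
knob tri [387.52910286 254.40541056  43.76980654]
finial_tall [array([458., 145.,   2.]), array([458., 142.,  -3.])]
finial_short [array([ 459., -141.,   -3.]), array([458.,  11.,   2.]), array([ 464., -144.,    0.])]
swan [array([454.,  17.,  -4.]), array([458.,  14.,  -2.])]
sleigh [array([ 394., -251.,    2.])]
trinket_box [array([386., 254.,  -4.]), array([387., 258.,   4.])]
finial_tray [array([ 613., -103.,    0.]), array([ 614., -105.,    6.])]
sleigh_tray [array([503., 402.,   1.]), array([502., 400.,  -2.])]
square_tray [array([ 484., -418.,   -2.]), array([ 479., -414.,    1.]), array([ 393., -253.,   -1.])]
turntable [array([616., 122.,   2.]), array([621., 120.,  -2.])]
[[ 0.929  0.371 -0.   ]
 [ 0.371 -0.929 -0.   ]
 [-0.     0.    -1.   ]] 1.9
finial_tall [array([464., 149.,  35.]), array([453., 138.,  46.])]
finial_short [array([ 468., -134.,   28.]), array([ 460., -138.,   50.])]
turntable [array([610., 121.,  24.])]
finial_tray [array([ 614., -101.,    8.]), array([ 618., -106.,    7.])]
sleigh_tray [array([506., 402.,   6.]), array([500., 403.,   4.])]
square_tray [array([ 482., -414.,    4.]), array([ 481., -419.,    4.])]
```

```bash
cat > plan.py <<'E'
import numpy as np
P=[("sleigh above",392.5,-250,180,-16),("down",392.5,-250,8,-16),("up",392.5,-250,190,-16),("tray above",504,402,190,7),("low",504,402,13.5,7),("up",504,402,180,7),
("box above",387,254.5,180,-34),("down",387,254.5,8,-34),("up",387,254.5,190,-34),("sq above",482,-417,190,-9),("low",482,-417,13.5,-9),("up",482,-417,180,-9),
("short above",461,-143,180,-69.5),("down",461,-143,12,-69.5),("up",461,-143,190,-69.5),("bayB",628,-139.5,190,-69.5),("low",628,-139.5,17.5,-69.5),("up",628,-139.5,180,-69.5),
("tall above",458.5,144,180,-69.5),("down",458.5,144,13,-69.5),("up",458.5,144,190,-69.5),("bayA",602.5,-72,190,-69.5),("low",602.5,-72,18.5,-69.5),("up",602.5,-72,180,-69.5),
("swan above",457.5,13.5,180,-34),("down",457.5,13.5,11,-34),("up",457.5,13.5,200,-34),("turntable",617,120,200,-34),("low",617,120,37.5,-34),("up",617,120,200,-34)]
p=np.array([203.9,-510.8,198.1]);f=21.77
for n,x,y,z,g in P:
    c,s=np.cos(np.radians(f)),np.sin(np.radians(f)); M=np.array([[c,s,0],[s,-c,0],[0,0,-1]]) 
    t=np.round(M@(np.array([x,y,z])-p)/1000,3); a=round(-(g-f)/180,3)
    p=p+M.T@t*1000; f=f-a*180
    print(n,t.tolist(),"az",a,"->",p.round(1).tolist(),round(f,1))
E
python3 plan.py
```

```text
sleigh above [0.272, -0.172, 0.018] az 0.21 -> [392.7, -250.2, 180.1] -16.0
down [-0.0, -0.0, 0.172] az -0.0 -> [392.7, -250.2, 8.1] -16.0
up [-0.0, -0.0, -0.182] az -0.0 -> [392.7, -250.2, 190.1] -16.0
tray above [-0.073, -0.658, 0.0] az -0.128 -> [504.2, 402.4, 190.1] 7.0
low [-0.0, 0.0, 0.177] az 0.0 -> [504.2, 402.4, 13.1] 7.0
up [-0.0, 0.0, -0.167] az 0.0 -> [504.2, 402.4, 180.1] 7.0
box above [-0.134, 0.132, 0.0] az 0.228 -> [387.4, 255.0, 180.1] -34.0
down [-0.0, 0.001, 0.172] az -0.0 -> [386.8, 254.2, 8.1] -34.0
up [-0.0, -0.0, -0.182] az -0.0 -> [386.8, 254.2, 190.1] -34.0
sq above [0.455, 0.503, 0.0] az -0.139 -> [482.4, -417.3, 190.1] -9.0
low [-0.0, -0.0, 0.177] az -0.0 -> [482.4, -417.3, 13.1] -9.0
up [-0.0, -0.0, -0.167] az -0.0 -> [482.4, -417.3, 180.1] -9.0
short above [-0.064, -0.268, 0.0] az 0.336 -> [461.1, -142.6, 180.1] -69.5
down [0.0, 0.0, 0.168] az 0.0 -> [461.1, -142.6, 12.1] -69.5
up [0.0, 0.0, -0.178] az 0.0 -> [461.1, -142.6, 190.1] -69.5
bayB [0.056, -0.157, 0.0] az 0.0 -> [627.8, -140.0, 190.1] -69.5
low [-0.0, -0.0, 0.173] az 0.0 -> [627.8, -140.0, 17.1] -69.5
up [-0.0, -0.0, -0.163] az 0.0 -> [627.8, -140.0, 180.1] -69.5
tall above [-0.325, 0.059, 0.0] az 0.0 -> [458.7, 143.7, 180.1] -69.5
down [-0.0, 0.0, 0.167] az 0.0 -> [458.7, 143.7, 13.1] -69.5
up [-0.0, 0.0, -0.177] az 0.0 -> [458.7, 143.7, 190.1] -69.5
bayA [0.252, -0.059, 0.0] az 0.0 -> [602.2, -71.7, 190.1] -69.5
low [0.0, -0.0, 0.172] az 0.0 -> [602.2, -71.7, 18.1] -69.5
up [0.0, -0.0, -0.162] az 0.0 -> [602.2, -71.7, 180.1] -69.5
swan above [-0.13, 0.106, 0.0] az -0.197 -> [457.4, 13.0, 180.1] -34.0
down [-0.0, -0.0, 0.169] az -0.0 -> [457.4, 13.0, 11.1] -34.0
up [-0.0, -0.0, -0.189] az -0.0 -> [457.4, 13.0, 200.1] -34.0
turntable [0.072, -0.178, 0.0] az -0.0 -> [616.7, 120.2, 200.1] -34.0
low [0.0, -0.0, 0.163] az -0.0 -> [616.7, 120.2, 37.1] -34.0
up [0.0, -0.0, -0.163] az -0.0 -> [616.7, 120.2, 200.1] -34.0
```

Call:
{"method": "apply_moves", "body": {
  "commands": [0.272,-0.172,0.018,0,0,0.21,1,0.272,-0.172,0.018,0,0,0.21,1,0.272,-0.172,0.018,0,0,0.21,1,0.272,-0.172,0.018,0,0,0.21,1,0.272,-0.172,0.018,0,0,0.21,1,0.272,-0.172,0.018,0,0,0.21,1,0.272,-0.172,0.018,0,0,0.21,1,0.272,-0.172,0.018,0,0,0.21,1,0.272,-0.172,0.018,0,0,0.21,1,0.272,-0.172,0.018,0,0,0.21,1,0.272,-0.172,0.018,0,0,0.21,1,0.272,-0.172,0.018,0,0,0.21,1]
}}

```text
clock: 3.7
eef_pos: [392.0, -251.5, 180.1]
tool_rot: [0.99, -0.141, -0.0, 0.0]
wrist_force: [0.5, 0.0, 0.3]
finger_gap: 85.6
gripper_force: 0.0
```

Call:
{"method": "apply_moves", "body": {
  "commands": [0,0,0.04,0,0,0,1,0,0,0.08,0,0,0,1,0,0,0.115,0,0,0,1,0,0,0.14,0,0,0,1,0,0,0.158,0,0,0,1,0,0,0.168,0,0,0,1,0,0,0.172,0,0,0,1,0,0,0.172,0,0,0,1,0,0,0.172,0,0,0,0,0,0,0.172,0,0,0,0,0,0,0.172,0,0,0,0,0,0,0.172,0,0,0,0]
}}

```text
clock: 4.9
eef_pos: [393.2, -251.1, 9.2]
tool_rot: [0.99, -0.14, 0.001, 0.001]
wrist_force: [-2.0, -1.3, 6.0]
finger_gap: 33.7
gripper_force: 59.1
```

Call:
{"method": "apply_moves", "body": {
  "commands": [0,0,0,0,0,0,0,0,0,0,0,0,0,0,0,0,0,0,0,0,0,0,0,0,0,0,0,0,0,0,0,0,0,0,0]
}}

```text
clock: 5.4
eef_pos: [393.2, -251.1, 9.3]
tool_rot: [0.99, -0.14, 0.001, 0.001]
wrist_force: [-2.0, -0.1, 5.3]
finger_gap: 33.0
gripper_force: 59.1
```

Call:
{"method": "apply_moves", "body": {
  "commands": [0,0,-0.005,0,0,0,0,0,0,-0.02,0,0,0,0,0,0,-0.045,0,0,0,0,0,0,-0.08,0,0,0,0,0,0,-0.12,0,0,0,0,0,0,-0.155,0,0,0,0,0,0,-0.175,0,0,0,0,0,0,-0.182,0,0,0,0,0,0,-0.182,0,0,0,0]
}}

```text
clock: 6.3
eef_pos: [393.2, -250.3, 190.8]
tool_rot: [0.99, -0.139, 0.001, 0.0]
wrist_force: [-0.4, 0.2, -0.7]
finger_gap: -0.1
gripper_force: 0.0
```

Call:
{"method": "apply_moves", "body": {
  "commands": [-0.002,-0.015,0,0,0,-0.003,0,-0.005,-0.045,0,0,0,-0.01,0,-0.009,-0.085,0,0,0,-0.02,0,-0.014,-0.13,0,0,0,-0.03,0,-0.019,-0.175,0,0,0,-0.04,0,-0.024,-0.22,0,0,0,-0.05,0,-0.029,-0.265,0,0,0,-0.06,0,-0.034,-0.31,0,0,0,-0.07,0,-0.039,-0.355,0,0,0,-0.08,0,-0.044,-0.4,0,0,0,-0.09,0,-0.049,-0.44,0,0,0,-0.1,0,-0.053,-0.478,0,0,0,-0.11,0]
}}

```text
clock: 7.5
eef_pos: [471.4, 226.6, 188.2]
tool_rot: [0.999, 0.035, -0.002, 0.0]
wrist_force: [0.6, -0.7, 0.3]
finger_gap: 0.1
gripper_force: 0.0
```

The sleigh slipped out of the grip, so I look again.

```bash
python3 - <<'E'
from h import *
def cr(im,x,y,w=28,k=9): 
    return cv2.resize(im[y-w:y+w,x-w:x+w],None,fx=k,fy=k,interpolation=cv2.INTER_CUBIC)[:, :400]
t=ctrl.camera("top");s=ctrl.camera("scene")
cv2.imwrite("pics/t1.png",t);cv2.imwrite("pics/s1.png",s)
cv2.imwrite("pics/z1.png",np.hstack([cv2.resize(t[217:277,363:423],(400,400),interpolation=cv2.INTER_CUBIC),cv2.resize(s[128:188,207:267],(400,400),interpolation=cv2.INTER_CUBIC)]))
for c in("top","scene"): print(c,[(np.round(d["position"]),d["p"]) for d in ctrl.pinpoint(c,"sleigh")])
E
```

```text
top [(array([ 393., -250.,    2.]), 0.88)]
scene [(array([ 392., -250.,    4.]), 0.86)]
```

View pics/z1.png

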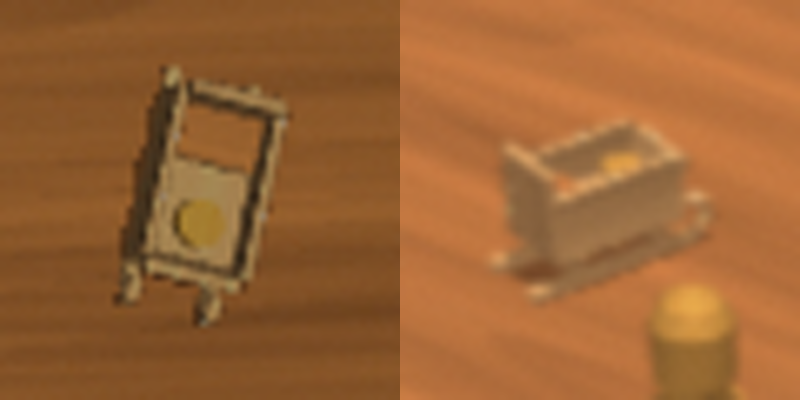

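The sleigh still stands untouched, with its seat back at (225,95) and curls at (130,290) in the left crop. The box is nearer now, so I test the grip there first, a bit lower and with a slow lift.

```bash
cat > plan.py <<'E'
import numpy as np
def run(p,f,P):
  p=np.array(p,float)
  for n,x,y,z,g in P:
    c,s=np.cos(np.radians(f)),np.sin(np.radians(f)); M=np.array([[c,s,0],[s,-c,0],[0,0,-1]]) 
    t=np.round(M@(np.array([x,y,z])-p)/1000,3); a=round(-(g-f)/180,3)
    p=p+M.T@t*1000; f=f-a*180
    print(n,(t+0).tolist(),"az",a,"->",p.round(1).tolist(),round(f,1))
E
python3 - <<'E'
from plan import *
f=-16.0;c,s=np.cos(np.radians(f)),np.sin(np.radians(f)); M=np.array([[c,s,0],[s,-c,0],[0,0,-1]])
p=np.array([392.7,-250.2,190.1])+M.T@[-53,-478,0]; print(p)
run(p,-16+.11*180,[("box above",387,254.5,180,-34),("down",387,254.5,6,-34),("up",387,254.5,190,-34),("sq above",482,-417,190,-9),("low",482,-417,11.5,-9),("up",482,-417,180,-9),
("sleigh above",392.5,-250,180,-16),("down",392.5,-250,5,-16),("up",392.5,-250,190,-16),("tray above",504,402,190,7),("low",504,402,10.5,7),("up",504,402,180,7)])
E
```

```text
[473.5077862  223.89187052 190.1       ]
box above [-0.084, -0.036, 0.01] az 0.21 -> [387.3, 254.2, 180.1] -34.0
down [0.0, 0.0, 0.174] az -0.0 -> [387.3, 254.2, 6.1] -34.0
up [0.0, 0.0, -0.184] az -0.0 -> [387.3, 254.2, 190.1] -34.0
sq above [0.454, 0.504, 0.0] az -0.139 -> [481.9, -417.5, 190.1] -9.0
low [0.0, 0.0, 0.179] az 0.0 -> [481.9, -417.5, 11.1] -9.0
up [0.0, 0.0, -0.169] az 0.0 -> [481.9, -417.5, 180.1] -9.0
sleigh above [-0.114, -0.151, 0.0] az 0.039 -> [392.8, -250.5, 180.1] -16.0
down [0.0, 0.0, 0.175] az 0.0 -> [392.8, -250.5, 5.1] -16.0
up [0.0, 0.0, -0.185] az 0.0 -> [392.8, -250.5, 190.1] -16.0
tray above [-0.073, -0.658, 0.0] az -0.128 -> [504.0, 402.1, 190.1] 7.0
low [0.0, 0.0, 0.18] az 0.0 -> [504.0, 402.1, 10.1] 7.0
up [0.0, 0.0, -0.17] az 0.0 -> [504.0, 402.1, 180.1] 7.0
```

Call:
{"method": "apply_moves", "body": {
  "commands": [-0.084,-0.036,0.01,0,0,0.21,1,-0.084,-0.036,0.01,0,0,0.21,1,-0.084,-0.036,0.01,0,0,0.21,1,-0.084,-0.036,0.01,0,0,0.21,1,-0.084,-0.036,0.01,0,0,0.21,1,-0.084,-0.036,0.01,0,0,0.21,1,-0.084,-0.036,0.01,0,0,0.21,1,-0.084,-0.036,0.01,0,0,0.21,1]
}}

```text
clock: 8.5
eef_pos: [387.5, 253.5, 179.7]
tool_rot: [0.956, -0.293, -0.0, 0.0]
wrist_force: [0.4, 0.7, 0.3]
finger_gap: 85.7
gripper_force: 0.0
```

Call:
{"method": "apply_moves", "body": {
  "commands": [0,0,0.04,0,0,0,1,0,0,0.08,0,0,0,1,0,0,0.115,0,0,0,1,0,0,0.14,0,0,0,1,0,0,0.158,0,0,0,1,0,0,0.168,0,0,0,1,0,0,0.174,0,0,0,1,0,0,0.174,0,0,0,1,0,0,0.174,0,0,0,0,0,0,0.174,0,0,0,0,0,0,0.174,0,0,0,0,0,0,0.174,0,0,0,0]
}}

```text
clock: 9.7
eef_pos: [388.0, 254.4, 6.6]
tool_rot: [0.956, -0.293, 0.0, -0.0]
wrist_force: [0.1, 0.7, 4.2]
finger_gap: 28.3
gripper_force: 2.8
```

Call:
{"method": "apply_moves", "body": {
  "commands": [0,0,0,0,0,0,0,0,0,0,0,0,0,0,0,0,0,0,0,0,0,0,0,-0.003,0,0,0,0,0,0,-0.006,0,0,0,0,0,0,-0.01,0,0,0,0,0,0,-0.01,0,0,0,0]
}}

```text
clock: 10.4
eef_pos: [387.9, 254.4, 16.4]
tool_rot: [0.956, -0.293, 0.0, -0.0]
wrist_force: [-0.4, -0.3, -2.0]
finger_gap: 4.4
gripper_force: 58.6
```

```bash
python3 - <<'E'
from h import *
t=ctrl.camera("top");s=ctrl.camera("scene")
cv2.imwrite("pics/z2.png",np.hstack([cv2.resize(t[213:293,131:211],(400,400),interpolation=cv2.INTER_CUBIC),cv2.resize(s[170:260,370:460],(400,400),interpolation=cv2.INTER_CUBIC)]))
s=ctrl.get_state(); print(s["eef_pos"],s["finger_gap"],s["joints"],s["ft_torque"], [proj(c,s["eef_pos"]) for c in("top","scene")])
E
```

```text
[387.66675255 254.20151089  16.0703948 ] 4.730211369082359 [-0.23941961  0.37430457 -0.46163376  1.96500847  0.21846404  0.85036148
 -2.98334041] [ 0.00668685  0.03364163 -0.04351061] [array([171.98499623, 252.70366239]), array([413.38234334, 230.64847494])]
```

View pics/z2.png

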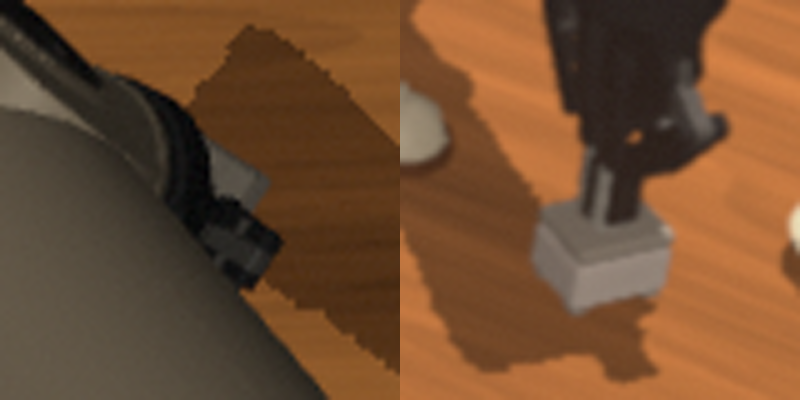

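The picture shows the finger tips holding the box only by its knob at about (605,215), although the TCP reads 16 mm. The real tips sit about 35 mm higher than reported. I set the box down gently, then measure this offset.

Call:
{"method": "apply_moves", "body": {
  "commands": [0,0,0.004,0,0,0,0,0,0,0.007,0,0,0,0,0,0,0.009,0,0,0,0,0,0,0.0095,0,0,0,0,0,0,0.0095,0,0,0,0,0,0,0.0095,0,0,0,0.2,0,0,0.0095,0,0,0,0.2,0,0,0.0095,0,0,0,0.2,0,0,0,0,0,0,0.2,0,0,-0.03,0,0,0,0.2,0,0,-0.07,0,0,0,0,0,0,-0.1,0,0,0,0]
}}

```text
clock: 11.7
eef_pos: [388.0, 254.6, 118.2]
tool_rot: [0.956, -0.293, 0.0, -0.001]
wrist_force: [1.3, 0.7, -0.2]
finger_gap: 0.1
gripper_force: 0.0
```

Call:
{"method": "apply_moves", "body": {
  "commands": [0,0,-0.04,0,0,0,0,0,0,-0.074,0,0,0,0,0,0,-0.074,0,0,0,0,0,0,-0.074,0,0,0,0]
}}

```text
clock: 12.1
eef_pos: [388.1, 254.4, 190.8]
tool_rot: [0.956, -0.293, 0.001, -0.001]
wrist_force: [-0.8, -0.3, -0.0]
finger_gap: -0.0
gripper_force: 0.0
```

```bash
python3 - <<'E'
from h import *
s=ctrl.get_state(); p=s["eef_pos"]; print(s["clock"],p,s["finger_gap"])
im={c:ctrl.camera(c) for c in("top","scene")}
Z=np.array([0,0,1])
out=[]
for c in im:
    u=proj(c,p); print(c,u,proj(c,p+35*Z))
    x,y=u.astype(int); x0,y0=x-40,y-50; a=cv2.resize(im[c][y0:y0+80,x0:x0+80],(400,400),interpolation=cv2.INTER_CUBIC)
    cv2.circle(a,tuple(int(v) for v in (u-[x0,y0])*5),3,(0,0,255),1); cv2.circle(a,tuple(int(v) for v in (proj(c,p+35*Z)-[x0,y0])*5),3,(0,255,0),1)
    out.append(a); print(x0,y0)
cv2.imwrite("pics/z3.png",np.hstack(out))
for c in im: print([(np.round(d["position"]),d["p"]) for d in ctrl.pinpoint(c,"trinket_box")])
E
```

```text
12.1 [388.0589868  254.35526995 190.8274145 ] -0.04852879330011307
top [152.6551549  247.54509777] [147.93364459 246.32272348]
112 197
scene [425.20435419 162.09400434] [427.84914584 146.75054774]
385 112
[(array([391., 257.,   6.]), 0.95), (array([618., 122.,  -2.]), 0.74), (array([ 395., -252.,    4.]), 0.42)]
[(array([385., 253.,  -4.]), 0.71)]
```

View pics/z3.png

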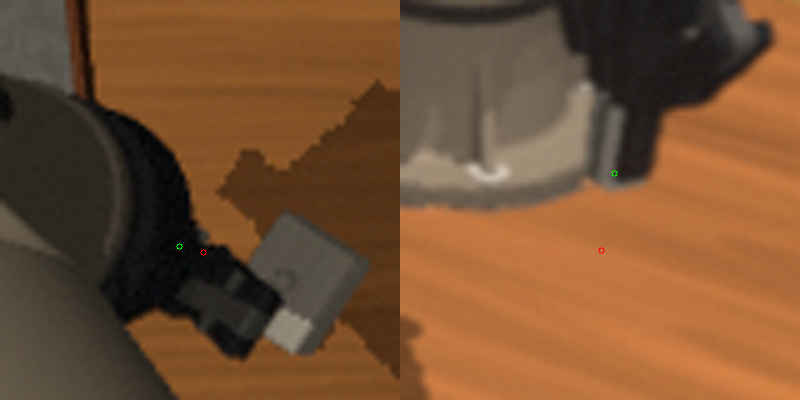

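In the scene crop the tips end at about (620,185), above the red projected TCP, so the real tips are about 31–33 mm above it. The lid touch agrees with that. I now grasp 33 mm lower than reported, checking the wrist force.

Call:
{"method": "apply_moves", "body": {
  "commands": [0,0,0.03,0,0,0,1,0,0,0.075,0,0,0,1,0,0,0.11,0,0,0,1,0,0,0.14,0,0,0,1,0,0,0.165,0,0,0,1,0,0,0.185,0,0,0,1,0,0,0.2,0,0,0,1,0,0,0.21,0,0,0,1,0,0,0.215,0,0,0,1,0,0,0.215,0,0,0,1]
}}

```text
clock: 13.3
eef_pos: [387.1, 253.9, -25.6]
tool_rot: [0.956, -0.293, -0.001, 0.001]
wrist_force: [0.0, -1.0, -0.3]
finger_gap: 85.4
gripper_force: 0.0
```

Call:
{"method": "apply_moves", "body": {
  "commands": [0,0,0,0,0,0,0,0,0,0,0,0,0,0,0,0,0,0,0,0,0,0,0,0,0,0,0,0,0,0,0,0,0,0,0,0,0,0,0,0,0,0,0,0,0,0,0,0,0]
}}

```text
clock: 14.0
eef_pos: [388.3, 254.5, -24.1]
tool_rot: [0.956, -0.293, 0.001, -0.0]
wrist_force: [-0.8, -0.4, 5.6]
finger_gap: 41.2
gripper_force: 61.5
```

Call:
{"method": "apply_moves", "body": {
  "commands": [0,0,-0.003,0,0,0,0,0,0,-0.01,0,0,0,0,0,0,-0.025,0,0,0,0,0,0,-0.05,0,0,0,0,0,0,-0.085,0,0,0,0,0,0,-0.12,0,0,0,0,0,0,-0.15,0,0,0,0,0,0,-0.172,0,0,0,0,0,0,-0.183,0,0,0,0,0,0,-0.185,0,0,0,0,0,0,-0.185,0,0,0,0]
}}

```text
clock: 15.1
eef_pos: [387.1, 253.7, 159.3]
tool_rot: [0.956, -0.293, -0.001, 0.001]
wrist_force: [0.5, 0.6, -2.1]
finger_gap: 40.9
gripper_force: 61.0
```

```bash
python3 - <<'E'
from plan import *
run([387.3,254.2,160.1],-34.0,[("sq above",482,-417,160,-9),("low",482,-417,-19.5,-9),("up",482,-417,160,-9),
("sleigh above",392.5,-250,160,-16),("down",392.5,-250,-26,-16),("up",392.5,-250,160,-16),("tray above",504,402,160,7),("low",504,402,-20.5,7),("up",504,402,160,7),
("tall above",458.5,144,160,-69.5),("down",458.5,144,-20,-69.5),("up",458.5,144,160,-69.5),("bayA",602.5,-72,160,-69.5),("low",602.5,-72,-14.5,-69.5),("up",602.5,-72,160,-69.5),
("short above",461,-143,160,-69.5),("down",461,-143,-21,-69.5),("up",461,-143,160,-69.5),("bayB",628,-139.5,160,-69.5),("low",628,-139.5,-15.5,-69.5),("up",628,-139.5,160,-69.5),
("swan above",457.5,13.5,160,-34),("down",457.5,13.5,-22,-34),("up",457.5,13.5,170,-34),("turntable",617,120,170,-34),("low",617,120,4.5,-34),("up",617,120,170,-34)])
E
```

```text
sq above [0.454, 0.503, 0.0] az -0.139 -> [482.4, -416.7, 160.1] -9.0
low [0.0, 0.0, 0.18] az 0.0 -> [482.4, -416.7, -19.9] -9.0
up [0.0, 0.0, -0.18] az 0.0 -> [482.4, -416.7, 160.1] -9.0
sleigh above [-0.115, -0.151, 0.0] az 0.039 -> [392.4, -249.6, 160.1] -16.0
down [0.0, 0.0, 0.186] az 0.0 -> [392.4, -249.6, -25.9] -16.0
up [0.0, 0.0, -0.186] az 0.0 -> [392.4, -249.6, 160.1] -16.0
tray above [-0.072, -0.657, 0.0] az -0.128 -> [504.3, 401.8, 160.1] 7.0
low [0.0, 0.0, 0.181] az 0.0 -> [504.3, 401.8, -20.9] 7.0
up [0.0, 0.0, -0.181] az 0.0 -> [504.3, 401.8, 160.1] 7.0
tall above [-0.077, 0.25, 0.0] az 0.425 -> [458.5, 144.3, 160.1] -69.5
down [0.0, 0.0, 0.18] az 0.0 -> [458.5, 144.3, -19.9] -69.5
up [0.0, 0.0, -0.18] az 0.0 -> [458.5, 144.3, 160.1] -69.5
bayA [0.253, -0.059, 0.0] az 0.0 -> [602.5, -72.0, 160.1] -69.5
low [0.0, 0.0, 0.175] az 0.0 -> [602.5, -72.0, -14.9] -69.5
up [0.0, 0.0, -0.175] az 0.0 -> [602.5, -72.0, 160.1] -69.5
short above [0.017, 0.157, 0.0] az 0.0 -> [461.5, -143.0, 160.1] -69.5
down [0.0, 0.0, 0.181] az 0.0 -> [461.5, -143.0, -20.9] -69.5
up [0.0, 0.0, -0.181] az 0.0 -> [461.5, -143.0, 160.1] -69.5
bayB [0.055, -0.157, 0.0] az 0.0 -> [627.8, -139.4, 160.1] -69.5
low [0.0, 0.0, 0.176] az 0.0 -> [627.8, -139.4, -15.9] -69.5
up [0.0, 0.0, -0.176] az 0.0 -> [627.8, -139.4, 160.1] -69.5
swan above [-0.203, 0.106, 0.0] az -0.197 -> [457.3, 13.5, 160.1] -34.0
down [0.0, 0.0, 0.182] az 0.0 -> [457.3, 13.5, -21.9] -34.0
up [0.0, 0.0, -0.192] az 0.0 -> [457.3, 13.5, 170.1] -34.0
turntable [0.073, -0.178, 0.0] az 0.0 -> [617.3, 120.3, 170.1] -34.0
low [0.0, 0.0, 0.166] az 0.0 -> [617.3, 120.3, 4.1] -34.0
up [0.0, 0.0, -0.166] az 0.0 -> [617.3, 120.3, 170.1] -34.0
```

Call:
{"method": "apply_moves", "body": {
  "commands": [0.01,0.011,0,0,0,0,0,0.03,0.033,0,0,0,0,0,0.06,0.066,0,0,0,0,0,0.09,0.1,0,0,0,0,0,0.12,0.133,0,0,0,0,0,0.15,0.166,0,0,0,0,0,0.18,0.199,0,0,0,0,0,0.21,0.233,0,0,0,0,0,0.24,0.266,0,0,0,0,0,0.27,0.299,0,0,0,0,0,0.3,0.333,0,0,0,0,0,0.33,0.366,0,0,0,0,0]
}}

```text
clock: 16.3
eef_pos: [454.9, -235.0, 158.0]
tool_rot: [0.956, -0.293, -0.002, -0.0]
wrist_force: [1.6, 0.4, -1.7]
finger_gap: 41.2
gripper_force: 61.1
```

Call:
{"method": "apply_moves", "body": {
  "commands": [0.03,0.033,0,0,0,-0.02,0,0.06,0.066,0,0,0,-0.05,0,0.085,0.094,0,0,0,-0.08,0,0.105,0.116,0,0,0,-0.11,0,0.119,0.131,0,0,0,-0.13,0,0.124,0.137,0,0,0,-0.139,0,0.124,0.137,0,0,0,-0.139,0,0.124,0.137,0,0,0,-0.139,0]
}}

```text
clock: 17.1
eef_pos: [481.7, -415.3, 158.1]
tool_rot: [0.997, -0.079, -0.001, -0.001]
wrist_force: [-0.9, 0.3, -3.0]
finger_gap: 41.1
gripper_force: 61.1
```

Call:
{"method": "apply_moves", "body": {
  "commands": [0,0,0.01,0,0,0,0,0,0,0.035,0,0,0,0,0,0,0.07,0,0,0,0,0,0,0.105,0,0,0,0,0,0,0.135,0,0,0,0,0,0,0.155,0,0,0,0,0,0,0.167,0,0,0,0,0,0,0.174,0,0,0,0,0,0,0.178,0,0,0,0,0,0,0.18,0,0,0,0,0,0,0.18,0,0,0,0]
}}

```text
clock: 18.2
eef_pos: [483.2, -417.3, -18.8]
tool_rot: [0.997, -0.079, 0.001, 0.001]
wrist_force: [-0.2, 0.5, -3.0]
finger_gap: 41.3
gripper_force: 61.2
```

Call:
{"method": "apply_moves", "body": {
  "commands": [0,0,0.001,0,0,0,0,0,0,0.001,0,0,0,0,0,0,0.001,0,0,0,0]
}}

```text
clock: 18.5
eef_pos: [483.3, -417.5, -19.0]
tool_rot: [0.997, -0.079, 0.001, 0.001]
wrist_force: [-1.8, 1.2, 5.6]
finger_gap: 41.6
gripper_force: 61.9
```

Call:
{"method": "apply_moves", "body": {
  "commands": [0,0,0,0,0,0,0.6,0,0,0,0,0,0,0.6,0,0,0,0,0,0,0.6,0,0,0,0,0,0,0.6,0,0,-0.01,0,0,0,0.6,0,0,-0.03,0,0,0,0.6,0,0,-0.06,0,0,0,0.6,0,0,-0.1,0,0,0,1,0,0,-0.14,0,0,0,1,0,0,-0.17,0,0,0,1,0,0,-0.18,0,0,0,1,0,0,-0.18,0,0,0,1]
}}

```text
clock: 19.7
eef_pos: [483.4, -417.6, 161.5]
tool_rot: [0.997, -0.079, 0.002, 0.001]
wrist_force: [0.3, -0.7, -0.2]
finger_gap: 85.8
gripper_force: 0.0
```

Call:
{"method": "apply_moves", "body": {
  "commands": [-0.04,-0.05,0,0,0,0.01,1,-0.08,-0.1,0,0,0,0.02,1,-0.115,-0.151,0,0,0,0.039,1,-0.115,-0.151,0,0,0,0.039,1,-0.115,-0.151,0,0,0,0.039,1,-0.115,-0.151,0,0,0,0.039,1,-0.115,-0.151,0,0,0,0.039,1]
}}

```text
clock: 20.4
eef_pos: [392.2, -250.5, 158.3]
tool_rot: [0.99, -0.14, -0.001, 0.0]
wrist_force: [-0.0, -1.0, -0.4]
finger_gap: 85.5
gripper_force: 0.0
```

Call:
{"method": "apply_moves", "body": {
  "commands": [0,0,0.03,0,0,0,1,0,0,0.065,0,0,0,1,0,0,0.1,0,0,0,1,0,0,0.13,0,0,0,1,0,0,0.155,0,0,0,1,0,0,0.172,0,0,0,1,0,0,0.182,0,0,0,1,0,0,0.185,0,0,0,1,0,0,0.185,0,0,0,1,0,0,0.185,0,0,0,1]
}}

```text
clock: 21.4
eef_pos: [393.4, -250.3, -25.2]
tool_rot: [0.99, -0.14, 0.001, 0.0]
wrist_force: [0.2, 0.6, -0.3]
finger_gap: 85.4
gripper_force: 0.0
```

Call:
{"method": "apply_moves", "body": {
  "commands": [0,0,0,0,0,0,0,0,0,0,0,0,0,0,0,0,0,0,0,0,0,0,0,0,0,0,0,0,0,0,0,0,0,0,0,0,0,0,0,0,0,0,0,0,0,0,0,0,0]
}}

```text
clock: 22.1
eef_pos: [393.0, -249.9, -25.3]
tool_rot: [0.99, -0.139, 0.001, 0.0]
wrist_force: [0.3, -0.1, 6.2]
finger_gap: 37.5
gripper_force: 60.4
```

Call:
{"method": "apply_moves", "body": {
  "commands": [0,0,-0.003,0,0,0,0,0,0,-0.01,0,0,0,0,0,0,-0.025,0,0,0,0,0,0,-0.05,0,0,0,0,0,0,-0.085,0,0,0,0,0,0,-0.12,0,0,0,0,0,0,-0.15,0,0,0,0,0,0,-0.172,0,0,0,0,0,0,-0.184,0,0,0,0,0,0,-0.186,0,0,0,0,0,0,-0.186,0,0,0,0]
}}

```text
clock: 23.2
eef_pos: [391.9, -249.2, 159.3]
tool_rot: [0.99, -0.139, -0.001, -0.0]
wrist_force: [-0.4, -0.1, -1.8]
finger_gap: 37.2
gripper_force: 60.2
```

Call:
{"method": "apply_moves", "body": {
  "commands": [-0.002,-0.015,0,0,0,0,0,-0.005,-0.045,0,0,0,0,0,-0.01,-0.09,0,0,0,0,0,-0.015,-0.135,0,0,0,0,0,-0.02,-0.18,0,0,0,0,0,-0.025,-0.225,0,0,0,0,0,-0.03,-0.27,0,0,0,0,0,-0.035,-0.315,0,0,0,0,0,-0.04,-0.36,0,0,0,0,0,-0.045,-0.405,0,0,0,0,0,-0.05,-0.45,0,0,0,0,0,-0.055,-0.495,0,0,0,0,0]
}}

```text
clock: 24.4
eef_pos: [475.2, 242.4, 157.9]
tool_rot: [0.99, -0.14, -0.002, 0.001]
wrist_force: [1.0, -0.0, -0.6]
finger_gap: 37.3
gripper_force: 60.2
```

Call:
{"method": "apply_moves", "body": {
  "commands": [-0.005,-0.045,0,0,0,-0.02,0,-0.009,-0.085,0,0,0,-0.05,0,-0.013,-0.12,0,0,0,-0.08,0,-0.015,-0.145,0,0,0,-0.105,0,-0.017,-0.158,0,0,0,-0.12,0,-0.017,-0.162,0,0,0,-0.128,0,-0.017,-0.162,0,0,0,-0.128,0,-0.017,-0.162,0,0,0,-0.128,0]
}}

```text
clock: 25.2
eef_pos: [504.9, 400.0, 159.1]
tool_rot: [0.998, 0.06, -0.001, 0.001]
wrist_force: [0.1, -0.4, -1.0]
finger_gap: 37.4
gripper_force: 60.3
```

Call:
{"method": "apply_moves", "body": {
  "commands": [0,0,0.01,0,0,0,0,0,0,0.035,0,0,0,0,0,0,0.07,0,0,0,0,0,0,0.105,0,0,0,0,0,0,0.135,0,0,0,0,0,0,0.155,0,0,0,0,0,0,0.167,0,0,0,0,0,0,0.174,0,0,0,0,0,0,0.178,0,0,0,0,0,0,0.181,0,0,0,0,0,0,0.181,0,0,0,0]
}}

```text
clock: 26.3
eef_pos: [505.5, 402.5, -19.9]
tool_rot: [0.998, 0.061, 0.001, -0.001]
wrist_force: [0.1, -0.4, -1.4]
finger_gap: 37.5
gripper_force: 60.3
```

Call:
{"method": "apply_moves", "body": {
  "commands": [0,0,0.001,0,0,0,0,0,0,0.001,0,0,0,0,0,0,0.001,0,0,0,0]
}}

```text
clock: 26.6
eef_pos: [505.5, 402.6, -20.2]
tool_rot: [0.998, 0.061, 0.001, -0.001]
wrist_force: [-1.5, -1.9, 6.1]
finger_gap: 37.7
gripper_force: 60.9
```

Call:
{"method": "apply_moves", "body": {
  "commands": [0,0,0,0,0,0,0.55,0,0,0,0,0,0,0.55,0,0,0,0,0,0,0.55,0,0,0,0,0,0,0.55,0,0,-0.01,0,0,0,0.55,0,0,-0.03,0,0,0,0.55,0,0,-0.06,0,0,0,0.55,0,0,-0.1,0,0,0,1,0,0,-0.14,0,0,0,1,0,0,-0.17,0,0,0,1,0,0,-0.182,0,0,0,1,0,0,-0.182,0,0,0,1]
}}

```text
clock: 27.8
eef_pos: [505.6, 402.9, 162.5]
tool_rot: [0.998, 0.061, 0.002, -0.001]
wrist_force: [0.5, -0.1, 0.4]
finger_gap: 85.6
gripper_force: 0.0
```

Call:
{"method": "apply_moves", "body": {
  "commands": [-0.077,0.25,0,0,0,0.425,1,-0.077,0.25,0,0,0,0.425,1,-0.077,0.25,0,0,0,0.425,1,-0.077,0.25,0,0,0,0.425,1,-0.077,0.25,0,0,0,0.425,1,-0.077,0.25,0,0,0,0.425,1,-0.077,0.25,0,0,0,0.425,1,-0.077,0.25,0,0,0,0.425,1,-0.077,0.25,0,0,0,0.425,1,-0.077,0.25,0,0,0,0.425,1,-0.077,0.25,0,0,0,0.425,1,-0.077,0.25,0,0,0,0.425,1]
}}

```text
clock: 29.0
eef_pos: [457.6, 143.8, 158.5]
tool_rot: [0.822, -0.57, 0.0, 0.002]
wrist_force: [0.4, 0.6, 0.3]
finger_gap: 85.6
gripper_force: 0.0
```

Call:
{"method": "apply_moves", "body": {
  "commands": [0,0,0.03,0,0,0,1,0,0,0.065,0,0,0,1,0,0,0.1,0,0,0,1,0,0,0.13,0,0,0,1,0,0,0.15,0,0,0,1,0,0,0.166,0,0,0,1,0,0,0.176,0,0,0,1,0,0,0.18,0,0,0,1,0,0,0.18,0,0,0,1,0,0,0.18,0,0,0,1]
}}

```text
clock: 30.0
eef_pos: [459.4, 144.4, -19.4]
tool_rot: [0.822, -0.57, 0.0, -0.001]
wrist_force: [0.1, 0.4, 0.2]
finger_gap: 86.2
gripper_force: 0.0
```

Call:
{"method": "apply_moves", "body": {
  "commands": [0,0,0,0,0,0,0,0,0,0,0,0,0,0,0,0,0,0,0,0,0,0,0,0,0,0,0,0,0,0,0,0,0,0,0,0,0,0,0,0,0,0,0,0,0,0,0,0,0]
}}

```text
clock: 30.7
eef_pos: [459.3, 144.6, -19.4]
tool_rot: [0.822, -0.57, 0.0, -0.0]
wrist_force: [0.2, 1.0, 3.8]
finger_gap: 26.0
gripper_force: 59.0
```

```bash
python3 - <<'E'
from h import *
s=ctrl.camera("scene"); t=ctrl.camera("top")
cv2.imwrite("pics/z4.png",np.hstack([cv2.resize(s[185:255,315:385],(400,400),interpolation=cv2.INTER_CUBIC),cv2.resize(t[187:257,187:257],(400,400),interpolation=cv2.INTER_CUBIC)]))
E
```

```text
(no output)
```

View pics/z4.png

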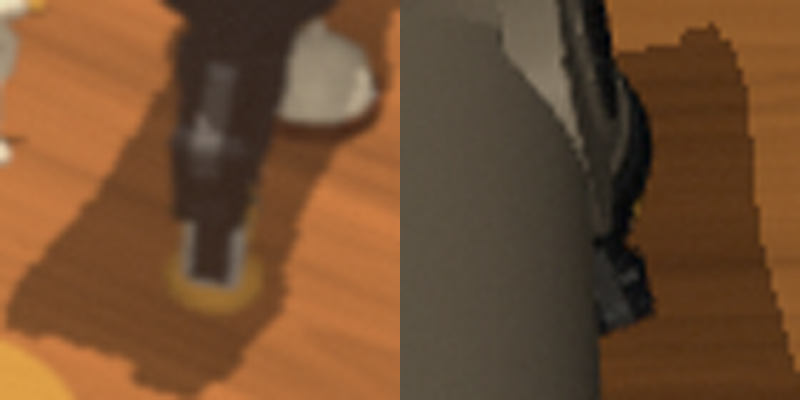

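The finger covers the bulb and is centred on the foot (213 against 215 px), so the grasp is good. I lift and carry.

Call:
{"method": "apply_moves", "body": {
  "commands": [0,0,-0.003,0,0,0,0,0,0,-0.01,0,0,0,0,0,0,-0.025,0,0,0,0,0,0,-0.05,0,0,0,0,0,0,-0.085,0,0,0,0,0,0,-0.12,0,0,0,0,0,0,-0.15,0,0,0,0,0,0,-0.17,0,0,0,0,0,0,-0.178,0,0,0,0,0,0,-0.18,0,0,0,0,0,0,-0.18,0,0,0,0]
}}

```text
clock: 31.9
eef_pos: [457.9, 144.0, 159.1]
tool_rot: [0.822, -0.57, -0.001, 0.001]
wrist_force: [-0.2, 0.4, -0.6]
finger_gap: 26.3
gripper_force: 59.1
```

Call:
{"method": "apply_moves", "body": {
  "commands": [0.01,-0.002,0,0,0,0,0,0.035,-0.008,0,0,0,0,0,0.07,-0.016,0,0,0,0,0,0.105,-0.025,0,0,0,0,0,0.14,-0.033,0,0,0,0,0,0.175,-0.041,0,0,0,0,0,0.205,-0.048,0,0,0,0,0,0.23,-0.054,0,0,0,0,0,0.246,-0.057,0,0,0,0,0,0.253,-0.059,0,0,0,0,0,0.253,-0.059,0,0,0,0,0,0.253,-0.059,0,0,0,0,0]
}}

```text
clock: 33.1
eef_pos: [602.2, -70.4, 159.7]
tool_rot: [0.822, -0.569, -0.001, -0.0]
wrist_force: [0.9, 0.5, -2.2]
finger_gap: 26.2
gripper_force: 59.1
```

Call:
{"method": "apply_moves", "body": {
  "commands": [0,0,0.01,0,0,0,0,0,0,0.035,0,0,0,0,0,0,0.07,0,0,0,0,0,0,0.105,0,0,0,0,0,0,0.135,0,0,0,0,0,0,0.153,0,0,0,0,0,0,0.163,0,0,0,0,0,0,0.169,0,0,0,0,0,0,0.173,0,0,0,0,0,0,0.175,0,0,0,0,0,0,0.175,0,0,0,0]
}}

```text
clock: 34.2
eef_pos: [603.5, -72.1, -14.1]
tool_rot: [0.822, -0.57, 0.001, -0.0]
wrist_force: [-0.4, -0.9, -1.0]
finger_gap: 26.4
gripper_force: 59.1
```

Call:
{"method": "apply_moves", "body": {
  "commands": [0,0,0.001,0,0,0,0,0,0,0.001,0,0,0,0,0,0,0.001,0,0,0,0]
}}

```text
clock: 34.5
eef_pos: [603.7, -72.2, -14.4]
tool_rot: [0.822, -0.57, 0.001, -0.001]
wrist_force: [-0.8, 0.3, 5.6]
finger_gap: 26.5
gripper_force: 59.7
```

Call:
{"method": "apply_moves", "body": {
  "commands": [0,0,0,0,0,0,0.55,0,0,0,0,0,0,0.55,0,0,0,0,0,0,0.55,0,0,0,0,0,0,0.55,0,0,-0.01,0,0,0,0.55,0,0,-0.03,0,0,0,0.55,0,0,-0.06,0,0,0,0.55,0,0,-0.1,0,0,0,0.55,0,0,-0.14,0,0,0,1,0,0,-0.17,0,0,0,1,0,0,-0.176,0,0,0,1,0,0,-0.176,0,0,0,1]
}}

```text
clock: 35.7
eef_pos: [603.6, -72.4, 161.9]
tool_rot: [0.822, -0.57, 0.002, -0.001]
wrist_force: [0.1, -0.4, -0.5]
finger_gap: 85.1
gripper_force: 0.0
```

Call:
{"method": "apply_moves", "body": {
  "commands": [0.005,0.04,0,0,0,0,1,0.01,0.08,0,0,0,0,1,0.014,0.12,0,0,0,0,1,0.017,0.157,0,0,0,0,1,0.017,0.157,0,0,0,0,1,0.017,0.157,0,0,0,0,1,0.017,0.157,0,0,0,0,1]
}}

```text
clock: 36.4
eef_pos: [462.0, -141.8, 159.3]
tool_rot: [0.822, -0.569, -0.001, 0.0]
wrist_force: [0.8, 0.8, -0.7]
finger_gap: 85.1
gripper_force: 0.0
```

Call:
{"method": "apply_moves", "body": {
  "commands": [0,0,0.03,0,0,0,1,0,0,0.065,0,0,0,1,0,0,0.1,0,0,0,1,0,0,0.13,0,0,0,1,0,0,0.15,0,0,0,1,0,0,0.166,0,0,0,1,0,0,0.176,0,0,0,1,0,0,0.181,0,0,0,1,0,0,0.181,0,0,0,1,0,0,0.181,0,0,0,1]
}}

```text
clock: 37.4
eef_pos: [462.5, -143.1, -20.4]
tool_rot: [0.822, -0.57, 0.001, -0.0]
wrist_force: [0.6, -0.3, 0.8]
finger_gap: 85.7
gripper_force: 0.0
```

Call:
{"method": "apply_moves", "body": {
  "commands": [0,0,0,0,0,0,0,0,0,0,0,0,0,0,0,0,0,0,0,0,0,0,0,0,0,0,0,0,0,0,0,0,0,0,0,0,0,0,0,0,0,0,0,0,0,0,0,0,0]
}}

```text
clock: 38.1
eef_pos: [462.1, -143.0, -20.4]
tool_rot: [0.822, -0.57, 0.0, -0.0]
wrist_force: [-1.0, 1.0, 5.8]
finger_gap: 30.5
gripper_force: 59.2
```

Call:
{"method": "apply_moves", "body": {
  "commands": [0,0,-0.003,0,0,0,0,0,0,-0.01,0,0,0,0,0,0,-0.025,0,0,0,0,0,0,-0.05,0,0,0,0,0,0,-0.085,0,0,0,0,0,0,-0.12,0,0,0,0,0,0,-0.15,0,0,0,0,0,0,-0.17,0,0,0,0,0,0,-0.179,0,0,0,0,0,0,-0.181,0,0,0,0,0,0,-0.181,0,0,0,0]
}}

```text
clock: 39.2
eef_pos: [460.9, -142.7, 159.3]
tool_rot: [0.822, -0.57, -0.001, 0.0]
wrist_force: [0.8, -0.6, -1.5]
finger_gap: 30.0
gripper_force: 59.4
```

Call:
{"method": "apply_moves", "body": {
  "commands": [0.004,-0.01,0,0,0,0,0,0.012,-0.035,0,0,0,0,0,0.024,-0.068,0,0,0,0,0,0.036,-0.1,0,0,0,0,0,0.046,-0.13,0,0,0,0,0,0.053,-0.15,0,0,0,0,0,0.055,-0.157,0,0,0,0,0,0.055,-0.157,0,0,0,0,0,0.055,-0.157,0,0,0,0,0]
}}

```text
clock: 40.1
eef_pos: [626.7, -139.9, 159.2]
tool_rot: [0.821, -0.57, -0.001, 0.001]
wrist_force: [0.2, 0.1, -1.3]
finger_gap: 30.2
gripper_force: 59.5
```

Call:
{"method": "apply_moves", "body": {
  "commands": [0,0,0.01,0,0,0,0,0,0,0.035,0,0,0,0,0,0,0.07,0,0,0,0,0,0,0.105,0,0,0,0,0,0,0.135,0,0,0,0,0,0,0.153,0,0,0,0,0,0,0.163,0,0,0,0,0,0,0.169,0,0,0,0,0,0,0.173,0,0,0,0,0,0,0.176,0,0,0,0,0,0,0.176,0,0,0,0]
}}

```text
clock: 41.2
eef_pos: [628.7, -139.7, -15.0]
tool_rot: [0.822, -0.57, 0.001, -0.0]
wrist_force: [0.2, 0.8, -1.2]
finger_gap: 29.9
gripper_force: 59.6
```

Call:
{"method": "apply_moves", "body": {
  "commands": [0,0,0.001,0,0,0,0,0,0,0.001,0,0,0,0,0,0,0.001,0,0,0,0]
}}

```text
clock: 41.5
eef_pos: [628.8, -139.8, -15.2]
tool_rot: [0.822, -0.57, 0.001, -0.0]
wrist_force: [-1.4, -0.5, 5.4]
finger_gap: 30.6
gripper_force: 60.2
```

Call:
{"method": "apply_moves", "body": {
  "commands": [0,0,0,0,0,0,0.55,0,0,0,0,0,0,0.55,0,0,0,0,0,0,0.55,0,0,0,0,0,0,0.55,0,0,-0.01,0,0,0,0.55,0,0,-0.03,0,0,0,0.55,0,0,-0.06,0,0,0,0.55,0,0,-0.1,0,0,0,0.55,0,0,-0.14,0,0,0,1,0,0,-0.17,0,0,0,1,0,0,-0.177,0,0,0,1,0,0,-0.177,0,0,0,1]
}}

```text
clock: 42.7
eef_pos: [628.9, -140.0, 162.2]
tool_rot: [0.822, -0.57, 0.002, -0.001]
wrist_force: [-0.2, -0.1, 0.1]
finger_gap: 85.5
gripper_force: 0.0
```

Call:
{"method": "apply_moves", "body": {
  "commands": [-0.04,0.02,0,0,0,-0.03,1,-0.08,0.042,0,0,0,-0.06,1,-0.12,0.063,0,0,0,-0.1,1,-0.16,0.084,0,0,0,-0.14,1,-0.203,0.106,0,0,0,-0.18,1,-0.203,0.106,0,0,0,-0.197,1,-0.203,0.106,0,0,0,-0.197,1,-0.203,0.106,0,0,0,-0.197,1,-0.203,0.106,0,0,0,-0.197,1]
}}

```text
clock: 43.6
eef_pos: [457.9, 12.4, 159.7]
tool_rot: [0.956, -0.294, -0.0, 0.001]
wrist_force: [-1.1, -0.0, 0.8]
finger_gap: 85.2
gripper_force: 0.0
```

```bash
python3 - <<'E'
from h import *
t=ctrl.camera("top"); s=ctrl.camera("scene")
for n in names[:6]+["turntable"]:
    print(n,[[(np.round(d["position"]).tolist(),round(d["p"],2)) for d in ctrl.pinpoint(c,n)[:2]] for c in("top","scene")])
cv2.imwrite("pics/s5.png",s)
E
```

```text
finial_tall [[([603.0, -77.0, 2.0], 0.45)], [([600.0, -74.0, 9.0], 0.77)]]
finial_short [[([632.0, -138.0, 4.0], 0.47)], [([625.0, -138.0, 3.0], 0.86)]]
swan [[], [([453.0, 14.0, -3.0], 0.57)]]
sleigh [[([506.0, 400.0, 7.0], 0.61)], [([505.0, 405.0, 9.0], 0.71), ([453.0, 14.0, -5.0], 0.6)]]
trinket_box [[([482.0, -419.0, 10.0], 0.79)], [([480.0, -420.0, -0.0], 0.61)]]
finial_tray [[([613.0, -104.0, 1.0], 0.56)], [([612.0, -102.0, 0.0], 0.82)]]
turntable [[([617.0, 124.0, -3.0], 0.87)], [([616.0, 119.0, 1.0], 0.65)]]
```

View pics/s5.png

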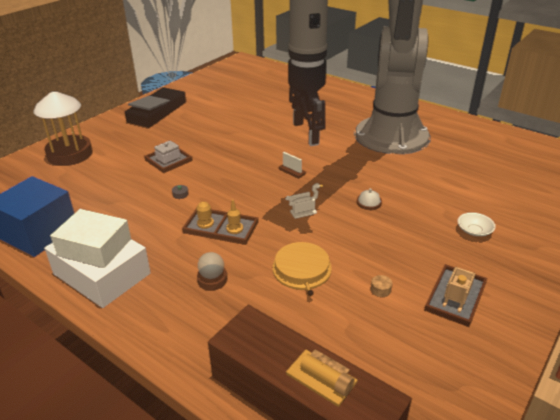

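The picture shows four pieces upright in their trays: the finials at (205,213) and (234,218), the box at (167,153) and the sleigh at (459,285). The swan at (303,203) is left.

Call:
{"method": "apply_moves", "body": {
  "commands": [0,0,0.03,0,0,0,1,0,0,0.065,0,0,0,1,0,0,0.1,0,0,0,1,0,0,0.13,0,0,0,1,0,0,0.15,0,0,0,1,0,0,0.166,0,0,0,1,0,0,0.177,0,0,0,1,0,0,0.182,0,0,0,1,0,0,0.182,0,0,0,1,0,0,0.182,0,0,0,1]
}}

```text
clock: 45.4
eef_pos: [458.3, 13.5, -21.3]
tool_rot: [0.956, -0.293, 0.001, -0.0]
wrist_force: [-0.0, -0.8, -0.2]
finger_gap: 85.7
gripper_force: 0.0
```

Call:
{"method": "apply_moves", "body": {
  "commands": [0,0,0,0,0,0,0,0,0,0,0,0,0,0,0,0,0,0,0,0,0,0,0,0,0,0,0,0,0,0,0,0,0,0,0,0,0,0,0,0,0,0,0,0,0,0,0,0,0]
}}

```text
clock: 46.1
eef_pos: [458.0, 13.4, -21.4]
tool_rot: [0.956, -0.293, 0.0, -0.0]
wrist_force: [-1.4, -0.6, 6.1]
finger_gap: 35.0
gripper_force: 60.8
```

Call:
{"method": "apply_moves", "body": {
  "commands": [0,0,-0.003,0,0,0,0,0,0,-0.01,0,0,0,0,0,0,-0.025,0,0,0,0,0,0,-0.05,0,0,0,0,0,0,-0.085,0,0,0,0,0,0,-0.12,0,0,0,0,0,0,-0.155,0,0,0,0,0,0,-0.178,0,0,0,0,0,0,-0.19,0,0,0,0,0,0,-0.192,0,0,0,0,0,0,-0.192,0,0,0,0]
}}

```text
clock: 47.2
eef_pos: [456.7, 13.6, 169.2]
tool_rot: [0.956, -0.293, -0.001, 0.0]
wrist_force: [0.1, -0.9, -1.4]
finger_gap: 35.1
gripper_force: 60.2
```

Call:
{"method": "apply_moves", "body": {
  "commands": [0.004,-0.01,0,0,0,0,0,0.014,-0.035,0,0,0,0,0,0.028,-0.068,0,0,0,0,0,0.042,-0.102,0,0,0,0,0,0.056,-0.136,0,0,0,0,0,0.067,-0.163,0,0,0,0,0,0.072,-0.175,0,0,0,0,0,0.073,-0.178,0,0,0,0,0,0.073,-0.178,0,0,0,0,0]
}}

```text
clock: 48.1
eef_pos: [617.0, 120.4, 168.0]
tool_rot: [0.956, -0.292, -0.001, 0.001]
wrist_force: [-0.1, -1.1, -1.7]
finger_gap: 35.0
gripper_force: 60.3
```

Call:
{"method": "apply_moves", "body": {
  "commands": [0,0,0.01,0,0,0,0,0,0,0.035,0,0,0,0,0,0,0.07,0,0,0,0,0,0,0.1,0,0,0,0,0,0,0.125,0,0,0,0,0,0,0.142,0,0,0,0,0,0,0.153,0,0,0,0,0,0,0.159,0,0,0,0,0,0,0.163,0,0,0,0,0,0,0.165,0,0,0,0,0,0,0.165,0,0,0,0]
}}

```text
clock: 49.2
eef_pos: [618.1, 120.2, 5.7]
tool_rot: [0.956, -0.293, 0.0, -0.0]
wrist_force: [-0.4, -0.8, -1.3]
finger_gap: 35.4
gripper_force: 60.3
```

Call:
{"method": "apply_moves", "body": {
  "commands": [0,0,0.001,0,0,0,0,0,0,0.001,0,0,0,0,0,0,0.001,0,0,0,0]
}}

```text
clock: 49.5
eef_pos: [618.3, 120.3, 4.7]
tool_rot: [0.956, -0.293, 0.001, -0.0]
wrist_force: [-0.5, 0.5, -0.7]
finger_gap: 35.5
gripper_force: 60.4
```

Call:
{"method": "apply_moves", "body": {
  "commands": [0,0,0.0005,0,0,0,0,0,0,0.001,0,0,0,0,0,0,0.001,0,0,0,0]
}}

```text
clock: 49.8
eef_pos: [618.3, 120.2, 4.7]
tool_rot: [0.956, -0.293, 0.001, -0.0]
wrist_force: [-1.7, -0.7, 6.0]
finger_gap: 35.1
gripper_force: 61.2
```

Contact. I release, rise and retreat.

Call:
{"method": "apply_moves", "body": {
  "commands": [0,0,0,0,0,0,0.6,0,0,0,0,0,0,0.6,0,0,0,0,0,0,0.6,0,0,0,0,0,0,0.6,0,0,-0.01,0,0,0,0.6,0,0,-0.03,0,0,0,0.6,0,0,-0.06,0,0,0,0.6,0,0,-0.1,0,0,0,0.6,0,0,-0.14,0,0,0,0.6,0,0,-0.17,0,0,0,1,0,0,-0.19,0,0,0,1,0,0,-0.19,0,0,0,1]
}}

```text
clock: 51.0
eef_pos: [620.3, 120.1, 198.0]
tool_rot: [0.956, -0.293, 0.004, -0.002]
wrist_force: [-0.1, -0.5, 0.4]
finger_gap: 85.6
gripper_force: 0.0
```

Call:
{"method": "apply_moves", "body": {
  "commands": [-0.045,0,0,0,0,0,1,-0.09,0,0,0,0,0,1,-0.13,0,0,0,0,0,1,-0.15,0,0,0,0,0,1,-0.15,0,0,0,0,0,1,-0.15,0,0,0,0,0,1]
}}

```text
clock: 51.6
eef_pos: [493.2, 203.7, 192.6]
tool_rot: [0.956, -0.292, 0.0, 0.001]
wrist_force: [0.9, -0.1, -0.2]
finger_gap: 85.5
gripper_force: 0.0
```

```bash
python3 - <<'E'
from h import *
t=ctrl.camera("top"); s=ctrl.camera("scene")
for n in names[:5]+["turntable"]:
    print(n,[[(np.round(d["position"]).tolist(),round(d["p"],2)) for d in ctrl.pinpoint(c,n)[:2]] for c in("top","scene")])
a=cv2.resize(t[110:250,70:490],(800,267),interpolation=cv2.INTER_CUBIC); b=cv2.resize(s[130:330,120:500],(626,330),interpolation=cv2.INTER_CUBIC)
cv2.imwrite("pics/f.png",np.vstack([a,cv2.copyMakeBorder(b,0,0,0,174,0)]))
s=ctrl.get_state(); print(s["clock"],s["eef_pos"])
E
```

```text
finial_tall [[([605.0, -76.0, 2.0], 0.65)], [([602.0, -74.0, 9.0], 0.87)]]
finial_short [[([634.0, -140.0, 4.0], 0.6), ([615.0, 119.0, -2.0], 0.22)], [([628.0, -140.0, 3.0], 0.86)]]
swan [[([622.0, 118.0, 26.0], 0.68)], [([617.0, 122.0, 21.0], 0.61)]]
sleigh [[([480.0, -418.0, -1.0], 0.39)], [([509.0, 406.0, 8.0], 0.68)]]
trinket_box [[([480.0, -416.0, 8.0], 0.97)], [([483.0, -419.0, 3.0], 0.74)]]
turntable [[([616.0, 122.0, -0.0], 0.68)], [([618.0, 122.0, 1.0], 0.97)]]
52.3 [493.36489995 204.1284904  193.07511915]
```

View pics/f.png

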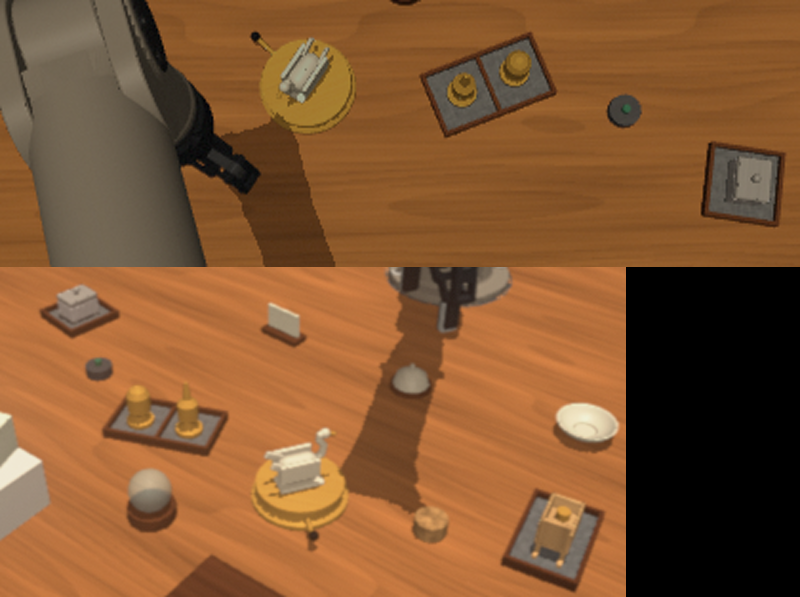

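All five pieces stand upright in place: the swan at (303,70) on the disc, the finials at (463,88) and (516,67), the box at (752,180), and the sleigh at (560,530) in the scene view. I hand in.

```bash
python3 -c "
from bench import ctrl
print(ctrl.finish_job())"
```

```text
the job is handed in; nothing more can be done
None
```

I placed all five pieces and handed the job in at about 52 s; the last pictures show each upright in its place, but no verdict came back, and two early grasps missed (sleigh left standing, box lifted 10 mm by its knob and set back).

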